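# Find the hidden locating groove under the spatter visor

## Task

Take the groove finder from its stand, reach in under the jig's leaning visor and set its keel down on the steel bar at the bar's left-hand end (as the robot sees it), beside the left housing. Keep the keel down on the bar and slide it to the right until it drops into the hidden groove, then stop and leave the finder standing there with its sole flat on the bar. Do not disturb the loose things lying around.

Things in the scene. Friction and masses are not known exactly. Their poses are not given: they have to be found in the camera images.
- finder: Groove finder: loose hand tool, 0.35 kg. Flat steel sole 70 (x) x 50 (y) x 12; origin = centre of the sole's flat underside, z up. Below it a round-nosed keel along x, 8 wide (y), 50 long, 6 deep. From the sole a straight black handle leans 35 deg from vertical towards -x. Starts upright, keel in the stand's slot, axes as the stand's; stands by itself in such a slot.
- finder_grip (a point): Where to grip the finder's handle: on its axis, at (-56, 0, 86) mm from the finder's origin, axes as the finder's. Handle: bar 16 wide (y) x 22; its axis starts at (0, 0, 6) mm and runs along (-0.574, 0, 0.819), ending 133 mm up (35 mm past this point). Grip it across the 16 mm, with the tool tilted along the handle.
- stand: Grey parking block fixed to the table, 90 (x) x 80 (y) x 40 high, origin at the centre of its underside. An open slot 12 wide and 10 deep runs along its x through the top, for the finder's keel.
- jig: Steel welding jig fixed to the table, 200 (x) x 444 (y) mm, origin on the table under the middle of its bar. Open side faces -x (the robot); left end is +y. The flat steel bar lies along y, 100 wide (x), top 60 mm above the origin, bare between two end housings at y = +113 and -113 mm that rise 35 mm above it. Thin cheeks at y = +-115, x -15 to 55, rise 80 mm above the bar.
- deck (a point): Centre of the bar's top face, axes as the jig's. In the bar is one unseen groove along x: 13 wide (y), 68 long (x -34 to 34), 8 deep; its middle lies anywhere from y = -60 to +40 mm here; the bar is flat elsewhere. The finder's origin is at z = 6 mm here when riding on its keel; it drops 6 mm, to z = 0 (sole flat on the bar), in the groove.
- visor_edge (a point): Middle of the upper edge of the jig's visor, a rigid 3 mm sheet 232 wide over the bar, at (-36, 0, 164) mm from deck, axes as the jig's. From here it slopes down away from the robot, 35 deg from vertical, parallel to the finder's handle, to x = 52, 37 above the bar, then a wall goes straight down. It stays 60 mm from the handle's axis when the sole is at x = 0.
- can: Bystander: grey can, 66 diameter, 170 tall, loose, origin under its centre.
- wrench: Bystander: open wrench about 180 long (x), lying flat on the table.
- lug: Bystander: steel lug plate 120 x 35 x 6 with a bush 34 diameter, 26 high over all, lying flat, origin under its centre.
- bush: Bystander: plain steel ring 48 diameter, 30 high, origin under its centre.
Things that resemble listed ones, but are neither listed nor needed, are in the scene too. Of the things shaped like the finder, the steel one is meant.

How it is judged:
By the outcome, as a careful person would: the job done as asked, in the order asked, and still so for the second after the job is handed in, with the robot touching nothing.
It also fails if it takes over 64 s, if anything falls off the work surface, if the arm or the gripper's body presses on something with over 40 N, if the wrist force passes 120 N, or if a joint passes its speed limit or range.

## Robot

A 6-joint arm with a two-finger parallel gripper is mounted at the origin on the work surface. World frame = base frame: x ahead of the robot, y to its left, z up, the work surface at z = 0. Lengths are in m, angles in rad, forces in N, time in s.
With the tool pointing down it reaches from about 0.3 to 0.875 m from the base axis. Payload 6.4 kg.
Tool frame: the origin (TCP) lies on the centre line of the jaws, within the pads' length; the fingertips stand 22 mm ahead of it and the grasp point (between the pads) lies 3 mm ahead of it; z points along the fingers, y is the line along which they close (so a half turn about z gives the same grasp; the last joint's range is limited). The gripper opens to 88 mm and grips with 3 to 60 N. Pads are 18 mm wide; open, the fingers measure 123 mm over their backs; the gripper's body (75 mm by 187 mm) begins 45 mm behind the grasp point.
Start: joints at [1.019, 0.181, 1.607, -0, 1.354, -0.206], TCP at [0.195, 0.541, 0.261] pointing down, gripper open.
Joint ranges: [-2.99, 2.99], [-0.89, 2.07], [0.3, 2.58], [-1.14, 4.28], [0, 2.63], [-3.12, 3.12]. Speed limits (rad/s): [2.57, 2.57, 3.01, 3.14, 3.14, 3.14].

## Interface

Orientations are given as a 3x3 rotation matrix whose columns are the frame's x, y, z axes.
In Python, from station import bot gives the robot as it stands. The module is installed in compiled form; this text tells all that it offers.
- The arm moves only by the shell command python3 -m handwheel 'ROWS'. ROWS is JSON, a list of rows, each a list of 5 numbers: the shift along the tool's x, y, z in m, then the turn about the tool's z in rad, then the opening, from 0 (shut) to 1 (fully open). In form: [[x, y, z, yaw, gripper], ...]. A call has 1 to 12 rows; each row shifts and turns the commanded pose from where the row before left it, along the tool's axes as they then stand; what a row does not reach is not made up. A row lasts 1/12 s, in which the tool goes at most 41.7 mm and 7.16 degrees, less where a joint would pass 70% of its speed; a pose out of reach is approached as far as the arm can. A call with a gripper value outside its range is refused whole. The fingers move at their own pace and stop on an object; the grip force is fixed at half the most. Time passes only in rows, so rows that do not move let the fingers close. It gives the time, the measured TCP pose, the force, the opening and the grip force at its end, in the units of the state.
- bot.sense(): the state, without advancing time (a new reading comes with each control period).
- bot.capture(name): name is "scene" or "top"; returns the picture (480x640x3 uint8, red, green, blue); there is no depth.
- bot.camera_model(name): a dict with "mtx" (3x3 intrinsics, pixels), "R" (3x3) and "t" (3): a world point X has camera coordinates R X + t. Camera axes: x right, y down, z forward; pixel columns grow to the right and rows downward; lengths in m; the calibration is good to about 2 mm. A picture is of the moment at which its call begins. camera_model takes no time and is no camera call.
- bot.sign_off(): hands the job in; it is judged then, once.
The state is a dict: "time_s": time; "joint_positions": joint angles; "dq": joint speeds; "effort": joint torques, N m; "tool_pos": TCP position; "tool_rot": TCP orientation; "force": force on the tool from outside, world axes, zero at the start; "torque": the same for the moment, N m; "opening": finger opening in m; "grasp_force": force on a finger pad.
Only numpy, scipy, OpenCV 4.12 (cv2) and the standard library are available. Lean on these libraries where they do the work, as an engineer would, in place of code of your own. Each camera call takes 0.05 s, during which the arm holds its last target. There are 200 camera calls.

## Working session

There is one attempt and no reset: what is moved stays moved. The work goes in short steps, Python scripts to look and compute and a shell command to move; the robot and the scene stay as the last step left them, time stands still between calls to the robot, and variables do not carry over. Pictures are saved under pics/ and viewed, at most 10 in all, crops included, and the job is handed in when it is done.

```bash
mkdir -p pics; ls; python3 - <<'E'
from station import bot
import cv2,numpy as np
for n in("scene","top"):
    cv2.imwrite(f"pics/{n}0.png",cv2.cvtColor(bot.capture(n),cv2.COLOR_RGB2BGR))
    m=bot.camera_model(n);print(n,{k:np.round(v,3).tolist() for k,v in m.items()}, np.round(-np.array(m["R"]).T@m["t"],3))
s=bot.sense();print(s["time_s"],s["tool_pos"],np.round(s["tool_rot"],3).tolist(),s["opening"],s["force"])
E
```

```text
pics
scene {'mtx': [[623.993, 0.0, 326.053], [0.0, 623.993, 233.39], [0.0, 0.0, 1.0]], 'R': [[-0.566, 0.824, 0.002], [0.577, 0.398, -0.713], [-0.589, -0.403, -0.701]], 't': [0.221, -0.163, 1.896]} [1.336 0.647 1.212]
top {'mtx': [[456.055, 0.0, 319.32], [0.0, 456.055, 239.334], [0.0, 0.0, 1.0]], 'R': [[-0.003, -1.0, 0.009], [-0.999, 0.002, -0.032], [0.032, -0.009, -0.999]], 't': [0.019, 0.447, 1.014]} [0.415 0.027 1.027]
0.1 [0.19464994 0.54058555 0.25993669] [[-0.941, 0.339, -0.001], [0.339, 0.941, -0.001], [0.0, -0.002, -1.0]] 0.08781827720106293 [-0.53287769 -0.8477176  -0.28150209]
```

View pics/scene0.png

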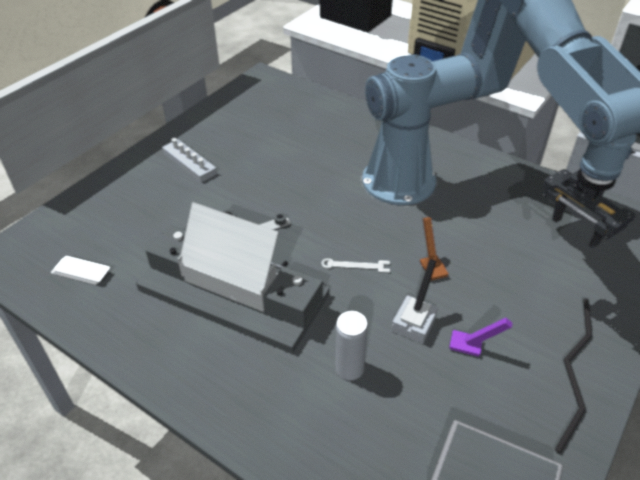

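View pics/top0.png

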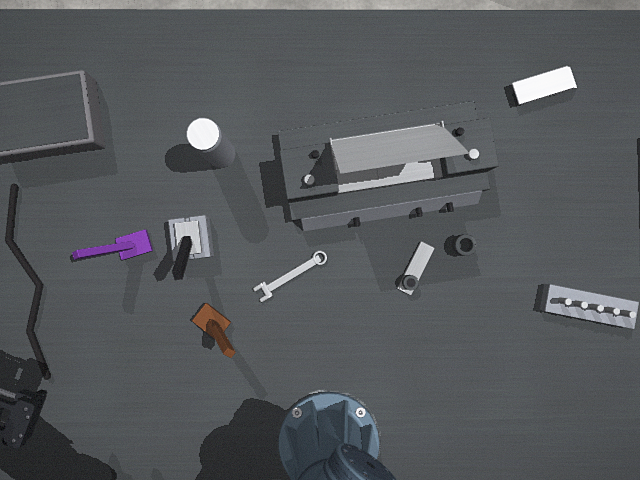

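The scene shows three finder-shaped things in the top view: steel with black handle on the grey stand at (187,240), purple at (130,245) and orange at (212,320). The steel one on the stand fits the description. The jig is at about (385,165). I'll enlarge crops to confirm this and to measure.

```bash
python3 - <<'E'
import cv2
a=cv2.imread("pics/top0.png")
cv2.imwrite("pics/c1.png",cv2.resize(a[200:290,145:235],None,fx=6,fy=6,interpolation=cv2.INTER_CUBIC))
cv2.imwrite("pics/c2.png",cv2.resize(a[95:245,260:510],None,fx=3.2,fy=3.2,interpolation=cv2.INTER_CUBIC))
E
```

```text
(no output)
```

View pics/c1.png

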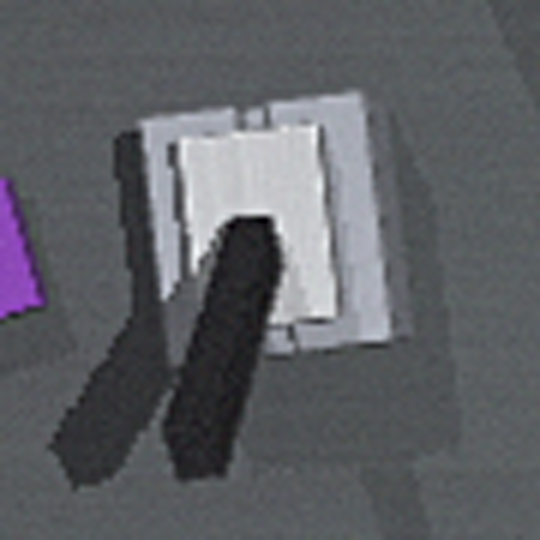

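View pics/c2.png

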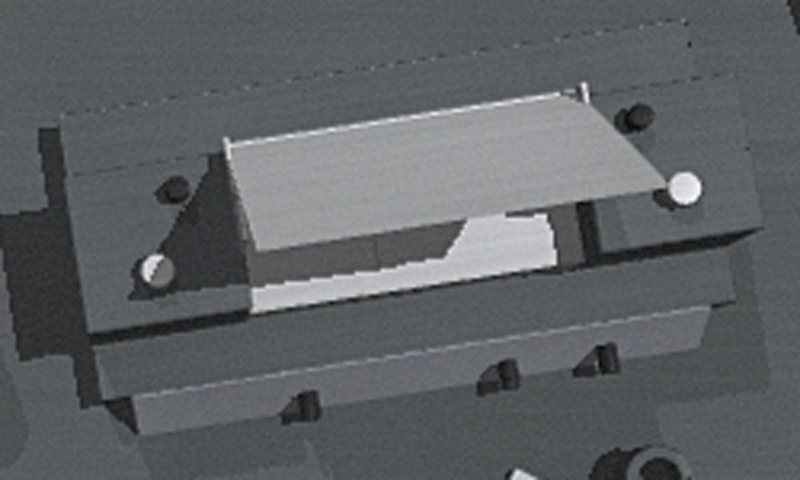

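Crop 1 confirms the steel finder: bright sole, black handle, corners at about (177,140), (320,125) and (337,318), standing on the stand with corners at (140,118), (360,92) and (392,340). Crop 2 shows the jig: the visor's upper edge runs from (258,250) to (668,187), the bar's front edge from (250,312) to (556,265), and the visor's lower edge from (228,142) to (585,95).

```bash
cat > h.py <<'E'
from station import bot
import numpy as np, cv2
from scipy.optimize import least_squares
M={n:{k:np.array(v,float) for k,v in bot.camera_model(n).items()} for n in("top","scene")}
def proj(n,X):
    c=(np.atleast_2d(X)@M[n]["R"].T+M[n]["t"])@M[n]["mtx"].T
    return c[:,:2]/c[:,2:]
def Rz(a): return np.array([[np.cos(a),-np.sin(a),0],[np.sin(a),np.cos(a),0],[0,0,1]])
def fit(P,px,x0,n="top"):
    P=np.array(P)/1000.;px=np.array(px)
    f=lambda v:(proj(n,P@Rz(v[2]).T+[v[0],v[1],0])-px).ravel()
    r=least_squares(f,x0);return r.x,r.fun.reshape(-1,2).round(1).tolist()
E
python3 - <<'E'
from h import *
u=lambda p,x,y,s:[(x+(a+.5)/s-.5,y+(b+.5)/s-.5) for a,b in p]
# finder sole top z=52, stand top z=40
px=u([(177,140),(320,125),(337,318),(140,118),(360,92),(392,340)],145,200,6)
P=[(35,25,52),(35,-25,52),(-35,-25,52),(45,40,40),(45,-40,40),(-45,-40,40)]
print(fit(P[:3],px[:3],[.42,.3,.1])); print(fit(P[3:],px[3:],[.42,.3,.1])); 
r=fit(P,px,[.42,.3,.1]);print(r)
h=np.array([[-76-.0,0,155]])/1000; v=r[0]
print("handle end px",proj("top",h@Rz(v[2]).T+[v[0],v[1],0]), "crop measured", u([(200,455)],145,200,6))
px=u([(258,250),(668,187),(250,312),(556,265)],260,95,3.2)
P=[(-36,116,224),(-36,-116,224),(-50,113,60),(-50,-113,60)]
print(fit(P[:2],px[:2],[.57,-.15,.1]));r=fit(P,px,[.57,-.15,.1]);print(r)
E
```

```text
(array([0.44998586, 0.29919205, 0.10478811]), [[0.2, -0.1], [-0.3, -0.1], [0.1, 0.3]])
(array([0.45048299, 0.29984458, 0.12373866]), [[0.0, 0.2], [0.2, -0.1], [-0.2, -0.1]])
(array([0.45021763, 0.29947849, 0.11792577]), [[-0.2, -0.1], [-0.7, -0.4], [0.2, -0.0], [0.3, 0.2], [0.5, 0.1], [-0.1, 0.1]])
handle end px [[176.73502584 275.38156428]] crop measured [(177.91666666666666, 275.4166666666667)]
(array([ 0.61141077, -0.1264209 ,  0.15208692]), [[-0.3, 0.1], [0.3, -0.1]])
(array([ 0.6113693 , -0.12236543,  0.14935719]), [[-2.7, -0.1], [-2.0, 0.2], [-1.6, 0.5], [7.3, -0.6]])
```

```bash
python3 -m handwheel '[[0,0,0,-0.115,1],[0,0,0,-0.115,1],[0,0,0,-0.115,1],[0,0,0,-0.115,1],[0,0,0,0,1]]'; python3 -m handwheel '[[-0.0125,-0.0224,0,0,1],[-0.0125,-0.0224,0,0,1],[-0.0125,-0.0224,0,0,1],[-0.0125,-0.0224,0,0,1],[-0.0125,-0.0224,0,0,1],[-0.0125,-0.0224,0,0,1],[-0.0125,-0.0224,0,0,1],[-0.0125,-0.0224,0,0,1],[-0.0125,-0.0224,0,0,1],[-0.0125,-0.0224,0,0,1],[-0.0125,-0.0224,0,0,1],[-0.0125,-0.0224,0,0,1]]'; cat >> h.py <<'E'
def rel(v):
    "tool pose in body frame v=(x,y,yaw): grasp point mm, tool-y yaw error"
    s=bot.sense();R=np.array(s["tool_rot"]);g=np.array(s["tool_pos"])+.003*R[:,2]
    b=Rz(v[2]).T@(g-[v[0],v[1],0]); e=np.arctan2(-R[1,0],-R[0,0])-v[2]
    print("rel mm",(b*1000).round(1),"yaw err",e.round(4),"z axis",R[:,2].round(4),"F",np.round(s["force"],1),"open",round(s["opening"],4),"grip",np.round(s["grasp_force"],1),"t",s["time_s"])
F=(.450,.2995,.113);J=(.6114,-.1264,.152)
E
python3 -c "
from h import *
rel(F)"
```

```text
time_s: 0.52
tool_pos: [0.1947, 0.5407, 0.2602]
tool_rot: [[-0.993, -0.118, -0.001], [-0.118, 0.993, -0.001], [0.001, -0.001, -1.0]]
force: [0.9, -0.4, 0.7]
opening: 0.088
grasp_force: 0.0
time_s: 1.52
tool_pos: [0.3749, 0.2899, 0.2606]
tool_rot: [[-0.994, -0.11, -0.0], [-0.11, 0.994, -0.0], [0.0, -0.0, -1.0]]
force: [1.4, 0.2, -0.5]
opening: 0.0882
grasp_force: 0.0
rel mm [-75.7  -1.1 257.6] yaw err -0.0028 z axis [-2.e-04 -0.e+00 -1.e+00] F [ 1.4  0.2 -0.5] open 0.0882 grip 0.0 t 1.5167
```

```bash
python3 -m handwheel '[[0,0,0.0186,0,1],[0,0,0.0186,0,1],[0,0,0.0186,0,1],[0,0,0.0186,0,1],[0,0,0.0186,0,1],[0,0,0.0186,0,1],[0,0,0,0,1]]'; python3 - <<'E'
from h import *
rel(F)
a=cv2.cvtColor(bot.capture("scene"),cv2.COLOR_RGB2BGR)
cv2.imwrite("pics/c3.png",cv2.resize(a[200:360,330:540],None,fx=3.7,fy=3.7,interpolation=cv2.INTER_CUBIC))
E
```

```text
time_s: 2.1
tool_pos: [0.3721, 0.2899, 0.1456]
tool_rot: [[-0.994, -0.11, -0.006], [-0.11, 0.994, -0.003], [0.006, -0.002, -1.0]]
force: [-0.9, -0.3, -0.2]
opening: 0.0883
grasp_force: 0.0
rel mm [-78.5  -0.8 142.6] yaw err -0.0025 z axis [-0.0062 -0.0027 -1.    ] F [-0.9 -0.3 -0.2] open 0.0883 grip 0.0 t 2.1
```

View pics/c3.png

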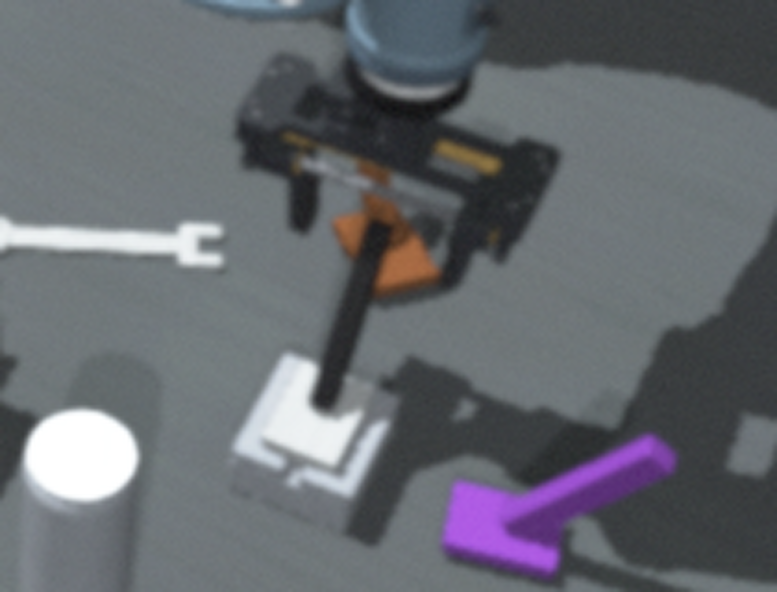

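The picture shows the handle end (380,235) between the fingers at (303,195) and (460,245). Closing now.

```bash
python3 -m handwheel '[[0,0,0,0,0.3],[0,0,0,0,0.3],[0,0,0,0,0.1],[0,0,0,0,0.1],[0,0,0,0,0],[0,0,0,0,0],[0,0,0,0,0],[0,0,0,0,0]]'; python3 -c "
from h import *
rel(F)"
```

```text
time_s: 2.82
tool_pos: [0.3746, 0.2911, 0.1492]
tool_rot: [[-0.993, -0.114, 0.0], [-0.114, 0.993, 0.0], [-0.0, 0.0, -1.0]]
force: [-0.1, -0.4, -0.3]
opening: 0.0371
grasp_force: 0.0
rel mm [-7.590e+01  1.000e-01  1.462e+02] yaw err 0.0011 z axis [ 2.e-04  1.e-04 -1.e+00] F [-0.1 -0.4 -0.3] open 0.0371 grip 0.0 t 2.8167
```

```bash
python3 -m handwheel '[[0,0,0,0,0],[0,0,0,0,0],[0,0,0,0,0],[0,0,0,0,0],[0,0,0,0,0],[0,0,0,0,0]]'; python3 -c "
from h import *
rel(F)"
```

```text
time_s: 3.32
tool_pos: [0.3745, 0.2911, 0.1491]
tool_rot: [[-0.993, -0.114, -0.0], [-0.114, 0.993, 0.0], [0.0, 0.0, -1.0]]
force: [-0.2, 0.4, -1.3]
opening: 0.0156
grasp_force: 30.0
rel mm [-7.600e+01  1.000e-01  1.461e+02] yaw err 0.0013 z axis [-1.e-04  1.e-04 -1.e+00] F [-0.2  0.4 -1.3] open 0.0156 grip 30.0 t 3.3167
```

```bash
python3 -m handwheel '[[0,0,-0.004,0,0],[0,0,-0.008,0,0],[0,0,-0.01,0,0],[0,0,-0.01,0,0],[0,0,-0.01,0,0],[0,0,-0.01,0,0],[0,0,-0.01,0,0],[0,0,-0.01,0,0],[0,0,-0.008,0,0],[0,0,0,0,0],[0,0,0,0,0]]'; python3 - <<'E'
from h import *
rel(F)
a=cv2.cvtColor(bot.capture("scene"),cv2.COLOR_RGB2BGR)
b=cv2.cvtColor(bot.capture("top"),cv2.COLOR_RGB2BGR)
f=lambda i:cv2.resize(i,(400,400),interpolation=cv2.INTER_CUBIC)
cv2.imwrite("pics/c4.png",np.hstack([f(a[200:340,350:490]),f(b[180:280,130:230])]))
E
```

```text
time_s: 4.23
tool_pos: [0.3748, 0.2911, 0.2296]
tool_rot: [[-0.993, -0.114, 0.001], [-0.114, 0.993, 0.0], [-0.001, 0.0, -1.0]]
force: [-0.5, -0.0, -3.2]
opening: 0.0156
grasp_force: 30.0
rel mm [-7.570e+01  2.000e-01  2.266e+02] yaw err 0.0012 z axis [ 1.e-03  4.e-04 -1.e+00] F [-0.5 -0.  -3.2] open 0.0156 grip 30.0 t 4.2333
```

View pics/c4.png

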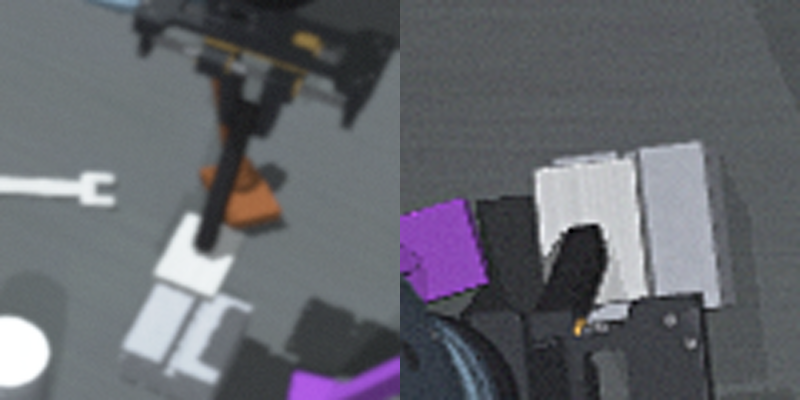

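```bash
python3 - <<'E'
from h import *
from scipy.spatial.transform import Rotation as Ro
s=bot.sense();g=np.array(s["tool_pos"])-[0,0,.003]
P=np.array([(35,25,12),(35,-25,12),(-35,-25,12)])/1000
top=np.array([(535,170),(632,158),(645,297)],float);top=(top-[400,0])/4+[130,180]-.4
sc=np.array([(155,277),(207,297)],float)*.35+[350,200]-.3   # front corners: right(-y)=left in picture
Ps=P[[1,0]]
def body(v,P):
    # grasp in finder frame (-76+v2,0,106+v3)
    return Ro.from_euler("zy",[.113+v[0],v[1]]).apply(P-[-.076,v[3],.106+v[2]])+g
f=lambda v:np.r_[(proj("top",body(v,P))-top).ravel(),(proj("scene",body(v,Ps))-sc).ravel(),v[2:]/.002]
r=least_squares(f,[0,0,0,0]);print(r.x,r.fun.round(1)); print(f([0,0,0,0]).round(1))
E
```

```text
[-0.00815822  0.02464784  0.00400626 -0.00037585] [-0.5 -0.5  0.5 -0.2  0.5  0.3 -0.3 -2.3  2.1 -1.1  2.  -0.2]Traceback (most recent call last):
  File "<stdin>", line 12, in <module>
  File "<stdin>", line 11, in <lambda>
TypeError: unsupported operand type(s) for /: 'list' and 'float'
```

```bash
python3 -m handwheel '[[0,0,0,-0.019,0],[0,0,0,-0.019,0],[0,0,0,0,0]]'; cat >> h.py <<'E'
def go(v,target):
    s=bot.sense();R=np.array(s["tool_rot"]);g=np.array(s["tool_pos"])+.003*R[:,2]
    T=Rz(v[2])@(np.array(target)/1000)+[v[0],v[1],0]
    print("tool delta mm",(R.T@(T-g)*1000).round(1))
E
python3 -c "
from h import *
rel(J); go(J,(-206,80,226))"
```

```text
time_s: 4.58
tool_pos: [0.3743, 0.2909, 0.2286]
tool_rot: [[-0.988, -0.153, -0.001], [-0.153, 0.988, -0.0], [0.001, -0.0, -1.0]]
force: [0.8, -0.3, -4.1]
opening: 0.0155
grasp_force: 30.0
rel mm [-171.2  448.4  225.6] yaw err 0.0018 z axis [-9.e-04 -4.e-04 -1.e+00] F [ 0.8 -0.3 -4.1] open 0.0155 grip 30.0 t 4.5833
tool delta mm [ 3.550e+01 -3.683e+02 -3.000e-01]
```

```bash
python3 -m handwheel '[[0.003,-0.008,0,0,0],[0.003,-0.016,0,0,0],[0.003,-0.018,0,0,0],[0.003,-0.018,0,0,0],[0.003,-0.018,0,0,0],[0.003,-0.018,0,0,0],[0.003,-0.018,0,0,0],[0.003,-0.018,0,0,0],[0.003,-0.018,0,0,0],[0.003,-0.018,0,0,0],[0.003,-0.018,0,0,0],[0.003,-0.018,0,0,0]]';python3 -m handwheel '[[0,-0.018,0,0,0],[0,-0.018,0,0,0],[0,-0.018,0,0,0],[0,-0.018,0,0,0],[0,-0.018,0,0,0],[0,-0.018,0,0,0],[0,-0.018,0,0,0],[0,-0.018,0,0,0],[0,-0.012,0,0,0],[0,-0.008,0,0,0],[0,0,0,0,0],[0,0,0,0,0]]'; python3 - <<'E'
from h import *
rel(J); go(J,(-206,80,226)); go(J,(-81,80,192))
a=cv2.cvtColor(bot.capture("scene"),cv2.COLOR_RGB2BGR)
b=cv2.cvtColor(bot.capture("top"),cv2.COLOR_RGB2BGR)
cv2.imwrite("pics/c5.png",np.hstack([cv2.resize(a[150:350,130:330],(400,400),interpolation=cv2.INTER_CUBIC),cv2.resize(b[90:270,270:450],(400,400),interpolation=cv2.INTER_CUBIC)]))
E
```

```text
time_s: 5.58
tool_pos: [0.3693, 0.0827, 0.229]
tool_rot: [[-0.988, -0.152, -0.0], [-0.152, 0.988, -0.0], [0.0, -0.0, -1.0]]
force: [-0.1, -0.1, -3.5]
opening: 0.0154
grasp_force: 30.0
time_s: 6.58
tool_pos: [0.3944, -0.0782, 0.229]
tool_rot: [[-0.989, -0.151, -0.0], [-0.151, 0.989, 0.0], [0.0, 0.0, -1.0]]
force: [0.0, 0.6, -2.4]
opening: 0.0153
grasp_force: 30.0
rel mm [-207.2   80.5  226. ] yaw err -0.0008 z axis [-5.e-04  4.e-04 -1.e+00] F [ 0.   0.6 -2.4] open 0.0153 grip 30.0 t 6.5833
tool delta mm [-1.2 -0.5 -0. ]
tool delta mm [-126.2   -0.4   33.9]
```

View pics/c5.png

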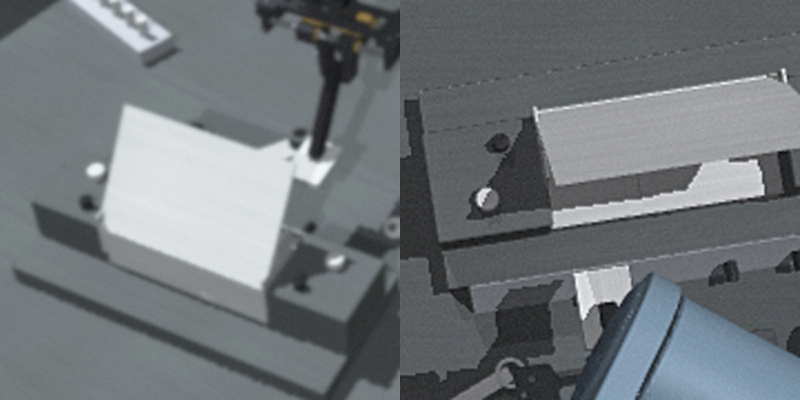

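```bash
python3 -m handwheel '[[-0.006,0,0,0,0],[-0.012,0,0,0,0],[-0.012,0,0,0,0],[-0.012,0,0,0,0],[-0.012,0,0,0,0],[-0.012,0,0,0,0],[-0.012,0,0,0,0],[-0.008,0,0,0,0],[-0.004,0,0,0,0],[0,0,0,0,0],[0,0,0,0,0]]'; python3 -m handwheel '[[0,0,0.006,0,0],[0,0,0.008,0,0],[0,0,0.008,0,0],[0,0,0.008,0,0],[0,0,0.004,0,0],[0,0,0,0,0],[-0.006,0,0,0,0],[-0.01,0,0,0,0],[-0.01,0,0,0,0],[-0.008,0,0,0,0],[0,0,0,0,0],[0,0,0,0,0]]'; python3 - <<'E'
from h import *
rel(J); go(J,(-81,80,192)); go(J,(-81,80,172))
a=cv2.cvtColor(bot.capture("scene"),cv2.COLOR_RGB2BGR)
b=cv2.cvtColor(bot.capture("top"),cv2.COLOR_RGB2BGR)
cv2.imwrite("pics/c6.png",np.hstack([cv2.resize(a[170:310,170:310],(400,400),interpolation=cv2.INTER_CUBIC),cv2.resize(b[90:230,270:410],(400,400),interpolation=cv2.INTER_CUBIC)]))
E
```

```text
time_s: 7.6
tool_pos: [0.4834, -0.0642, 0.2289]
tool_rot: [[-0.988, -0.152, -0.001], [-0.152, 0.988, 0.0], [0.001, 0.0, -1.0]]
force: [1.2, -1.5, -3.4]
opening: 0.0156
grasp_force: 30.0
time_s: 8.6
tool_pos: [0.5179, -0.0592, 0.1951]
tool_rot: [[-0.988, -0.152, -0.0], [-0.152, 0.988, -0.0], [0.0, -0.0, -1.0]]
force: [0.0, -0.7, -3.0]
opening: 0.0153
grasp_force: 30.0
rel mm [-82.3  80.6 192.1] yaw err 0.001 z axis [-2.e-04 -0.e+00 -1.e+00] F [ 0.  -0.7 -3. ] open 0.0153 grip 30.0 t 8.6
tool delta mm [-1.3 -0.6  0.1]
tool delta mm [-1.3 -0.6 20.1]
```

View pics/c6.png

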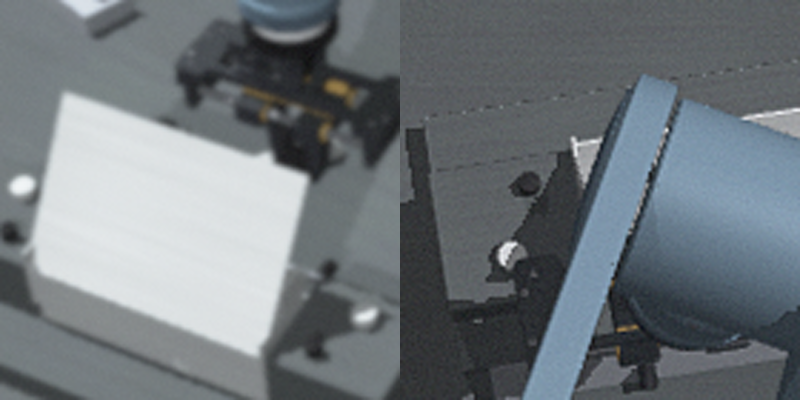

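The finder is under the visor and hidden, and the gripper is clear of the visor edge (about (307,175) in the left half). Now I'll lower it by feel.

```bash
python3 -m handwheel '[[0,0,0.005,0,0],[0,0,0.005,0,0],[0,0,0.004,0,0],[0,0,0,0,0],[0,0,0,0,0]]' | grep -E 'pos|force'; for i in 1 2; do :; done; python3 -m handwheel '[[0,0,0.002,0,0],[0,0,0,0,0]]'| grep -E 'pos|force'; python3 -m handwheel '[[0,0,0.002,0,0],[0,0,0,0,0]]'| grep -E 'pos|force'; python3 -c "
from h import *
rel(J)"
```

```text
tool_pos: [0.5169, -0.0593, 0.1806]
force: [-0.5, -0.0, -3.2]
grasp_force: 30.0
tool_pos: [0.5173, -0.0595, 0.1791]
force: [0.0, -0.4, -2.5]
grasp_force: 30.0
tool_pos: [0.5174, -0.0595, 0.1774]
force: [-1.5, 0.2, -0.1]
grasp_force: 30.0
rel mm [-82.7  80.4 174.4] yaw err 0.0002 z axis [ 4.e-04 -3.e-04 -1.e+00] F [-1.5  0.2 -0.1] open 0.0152 grip 30.0 t 9.45
```

```bash
for i in 1; do python3 -m handwheel '[[0,0,0.001,0,0],[0,0,0,0,0],[0,0,0,0,0]]'| grep -E 'pos|^force'; python3 -m handwheel '[[0,0,0.001,0,0],[0,0,0,0,0],[0,0,0,0,0]]'| grep -E 'pos|^force|rot'; done; python3 -c "
from h import *
rel(J);print(bot.sense()['torque'])"
```

```text
tool_pos: [0.5172, -0.0597, 0.1769]
force: [-5.8, -1.0, 5.3]
tool_pos: [0.5174, -0.0597, 0.1761]
tool_rot: [[-0.988, -0.152, 0.0], [-0.152, 0.988, -0.001], [-0.0, -0.001, -1.0]]
force: [-5.8, -1.0, 6.7]
rel mm [-82.8  80.2 173.1] yaw err 0.0003 z axis [ 3.e-04 -8.e-04 -1.e+00] F [-5.8 -1.   6.7] open 0.0155 grip 30.0 t 9.95
[-0.03536807  0.82324169  0.01791353]
```

```bash
cat > chk.py <<'E'
import sys
from h import *
rel(J); s=bot.sense(); R=Rz(J[2]); f=R.T@np.array(s["force"])
sys.exit(1 if s["tool_pos"][2]<float(sys.argv[1]) or f[2]<0 or f[2]>30 or abs(f[1])>15 else 0)
E
python3 -m handwheel '[[0,0,0.0005,0,0],[0,-0.001,0,0,0],[0,-0.002,0,0,0],[0,-0.002,0,0,0],[0,-0.002,0,0,0],[0,-0.001,0,0,0]]'>/dev/null && python3 chk.py 0.1748 && python3 -m handwheel '[[0,-0.002,0,0,0],[0,-0.002,0,0,0],[0,-0.002,0,0,0],[0,-0.002,0,0,0]]' >/dev/null && python3 chk.py 0.1748 && python3 -m handwheel '[[0,-0.002,0,0,0],[0,-0.002,0,0,0],[0,-0.002,0,0,0],[0,-0.002,0,0,0],[0,-0.001,0,0,0]]' >/dev/null && python3 chk.py 0.1748
```

```text
rel mm [-82.4  72.7 172. ] yaw err 0.0004 z axis [ 1.e-03  8.e-04 -1.e+00] F [-1.3  3.2  2.5] open 0.0156 grip 30.5 t 10.45
rel mm [-82.6  64.3 171.7] yaw err 0.0002 z axis [ 6.e-04  0.e+00 -1.e+00] F [-0.6  3.   3.2] open 0.0154 grip 30.4 t 10.7833
```

```bash
python3 -m handwheel '[[0,-0.001,0.001,0,0],[0,-0.002,0.0005,0,0],[0,-0.002,0,0,0],[0,-0.002,0,0,0],[0,-0.001,0,0,0]]'>/dev/null && python3 chk.py 0.1732 && python3 -m handwheel '[[0,-0.002,0,0,0],[0,-0.002,0,0,0],[0,-0.002,0,0,0],[0,-0.001,0,0,0]]' >/dev/null && python3 chk.py 0.1732 && python3 -m handwheel '[[0,-0.001,0,0,0],[0,-0.001,0,0,0],[0,-0.001,0,0,0],[0,-0.001,0,0,0]]' >/dev/null && python3 chk.py 0.1732 && python3 -m handwheel '[[0,-0.001,0,0,0],[0,-0.001,0,0,0],[0,-0.001,0,0,0],[0,-0.001,0,0,0]]' >/dev/null && python3 chk.py 0.1732
```

```text
rel mm [-83.1  56.3 170.3] yaw err 0.0001 z axis [-7.e-04 -0.e+00 -1.e+00] F [-2.3  3.   5.2] open 0.0158 grip 30.2 t 11.2
rel mm [-82.8  49.1 169.9] yaw err -0.0001 z axis [ 2.e-04 -3.e-04 -1.e+00] F [-0.3  3.5  1.9] open 0.0162 grip 29.9 t 11.5333
```

```bash
sed -i 's/f\[2\]<0 /f[2]<-1 /' chk.py; python3 -m handwheel '[[0,-0.001,0.0003,0,0],[0,-0.001,0,0,0],[0,-0.001,0,0,0]]' >/dev/null && python3 chk.py 0.171 && python3 -m handwheel '[[0,-0.001,0,0,0],[0,-0.001,0,0,0],[0,-0.001,0,0,0]]' >/dev/null && python3 chk.py 0.171 && python3 -m handwheel '[[0,-0.001,0,0,0],[0,-0.001,0,0,0],[0,-0.001,0,0,0]]' >/dev/null && python3 chk.py 0.171 && python3 -m handwheel '[[0,-0.001,0,0,0],[0,-0.001,0,0,0],[0,-0.001,0,0,0]]' >/dev/null && python3 chk.py 0.171
```

```text
rel mm [-82.8  46.4 169.7] yaw err 0.0002 z axis [-0.e+00  1.e-04 -1.e+00] F [-0.5  2.6  1.9] open 0.0157 grip 30.0 t 11.7833
rel mm [-82.8  43.3 169.8] yaw err 0.0002 z axis [ 2.e-04 -2.e-04 -1.e+00] F [-0.5  2.7  2.1] open 0.0154 grip 29.9 t 12.0333
rel mm [-82.8  40.4 169.8] yaw err 0.0002 z axis [ 0. -0. -1.] F [-1.   3.   0.9] open 0.0156 grip 29.8 t 12.2833
rel mm [-82.8  37.4 169.8] yaw err 0.0002 z axis [ 0. -0. -1.] F [-0.3  3.1  1.1] open 0.0158 grip 29.8 t 12.5333
```

```bash
python3 -m handwheel '[[-0.001,-0.001,0,0,0],[-0.001,-0.001,0,0,0],[-0.001,-0.001,0,0,0]]' >/dev/null && python3 chk.py 0.171 && python3 -m handwheel '[[0,-0.001,0,0,0],[0,-0.001,0,0,0],[0,-0.001,0,0,0]]' >/dev/null && python3 chk.py 0.171 && python3 -m handwheel '[[0,-0.001,0,0,0],[0,-0.001,0,0,0],[0,-0.001,0,0,0]]' >/dev/null && python3 chk.py 0.171 && python3 -m handwheel '[[0,-0.001,0,0,0],[0,-0.001,0,0,0],[0,-0.001,0,0,0]]' >/dev/null && python3 chk.py 0.171 && python3 -m handwheel '[[0,-0.001,0,0,0],[0,-0.001,0,0,0],[0,-0.001,0,0,0]]' >/dev/null && python3 chk.py 0.171 && python3 -m handwheel '[[0,-0.001,0,0,0],[0,-0.001,0,0,0],[0,-0.001,0,0,0]]' >/dev/null && python3 chk.py 0.171
```

```text
rel mm [-80.3  34.3 170.7] yaw err 0.0005 z axis [-1.4e-03 -3.0e-04 -1.0e+00] F [-8.1  3.  13.1] open 0.016 grip 30.7 t 12.7833
rel mm [-80.3  31.9 170.4] yaw err 0.0007 z axis [-1.6e-03  9.0e-04 -1.0e+00] F [-4.7  4.8  8.2] open 0.0162 grip 31.7 t 13.0333
rel mm [-80.2  28.  169.4] yaw err 0.0002 z axis [-7.0e-04 -1.1e-03 -1.0e+00] F [-1.4 -0.2 -2.4] open 0.0157 grip 29.9 t 13.2833
```

Contact and friction vanished at y≈28–30, which is probably the groove. Pressing down will confirm it.

```bash
python3 -m handwheel '[[0,0,0.001,0,0],[0,0,0,0,0],[0,0,0,0,0]]' >/dev/null && python3 chk.py 0.16; python3 -m handwheel '[[0,0,0.001,0,0],[0,0,0,0,0],[0,0,0,0,0]]' >/dev/null && python3 chk.py 0.16
```

```text
rel mm [-80.   28.2 168.5] yaw err -0.0002 z axis [-4.e-04 -3.e-04 -1.e+00] F [-0.1 -1.3 -1.8] open 0.0158 grip 29.9 t 13.5333
rel mm [-79.8  28.3 167.8] yaw err 0.0001 z axis [ 1.e-04 -3.e-04 -1.e+00] F [-1.6 -0.8 -0. ] open 0.0156 grip 29.9 t 13.7833
```

```bash
python3 -m handwheel '[[0,-0.001,0,0,0],[0,0,0,0,0],[0,0,0,0,0]]' >/dev/null && python3 chk.py 0.16; python3 -m handwheel '[[0,0,0.001,0,0],[0,0,0,0,0],[0,0,0,0,0]]' >/dev/null && python3 chk.py 0.16; python3 -m handwheel '[[0,-0.001,0,0,0],[0,0,0,0,0],[0,0,0,0,0]]' >/dev/null && python3 chk.py 0.16
```

```text
rel mm [-79.9  27.6 167.9] yaw err 0.0003 z axis [-1.e-04  1.e-04 -1.e+00] F [-2.3  0.2 -1. ] open 0.0152 grip 29.9 t 14.0333
rel mm [-79.8  27.5 166.9] yaw err 0.0002 z axis [ 0. -0. -1.] F [-2.7 -0.2 -0.2] open 0.0154 grip 29.9 t 14.2833
rel mm [-79.9  26.6 166.9] yaw err 0.0002 z axis [-1.e-04  2.e-04 -1.e+00] F [-4.2  1.5  0.4] open 0.0154 grip 29.9 t 14.5333
```

```bash
sed -i 's/abs(f\[1\])>15/abs(f[1])>7/' chk.py; python3 -m handwheel '[[0,-0.001,0,0,0],[0,0,0,0,0]]' >/dev/null && python3 chk.py 0.16 && python3 -m handwheel '[[0,-0.001,0,0,0],[0,0,0,0,0]]' >/dev/null && python3 chk.py 0.16 && python3 -m handwheel '[[0,-0.001,0,0,0],[0,0,0,0,0]]' >/dev/null && python3 chk.py 0.16
```

```text
rel mm [-79.8  25.5 166.8] yaw err 0.0003 z axis [ 2.e-04  2.e-04 -1.e+00] F [-2.4  1.2  0.8] open 0.0154 grip 30.0 t 14.7
rel mm [-80.   24.8 166.7] yaw err 0.0003 z axis [-5.e-04  7.e-04 -1.e+00] F [-3.1  3.2  1.5] open 0.0153 grip 30.1 t 14.8667
rel mm [-80.1  24.  166.7] yaw err 0.0002 z axis [-8.0e-04  1.1e-03 -1.0e+00] F [-3.1  4.9  2.4] open 0.0152 grip 30.3 t 15.0333
```

```bash
python3 -m handwheel '[[0,-0.001,0,0,0],[0,0,0,0,0]]' >/dev/null && python3 chk.py 0.16 && python3 -m handwheel '[[0,-0.001,0,0,0],[0,0,0,0,0]]' >/dev/null; python3 chk.py 0.16; python3 -c "
from h import *
print(bot.sense()['torque'])"
```

```text
rel mm [-80.1  23.2 166.7] yaw err 0.0003 z axis [-0.001   0.0016 -1.    ] F [-5.   5.   3.5] open 0.0154 grip 30.4 t 15.2
rel mm [-80.1  22.5 166.8] yaw err 0.0004 z axis [-0.0012  0.0021 -1.    ] F [-5.5  6.3  5.2] open 0.0156 grip 30.7 t 15.3667
[1.40885459 0.78458623 0.2763753 ]
```

A wall now resists the sideways motion: lateral force and moment are rising while friction alone gave 3 N. The keel is in the groove. I'll back off to the middle and seat it.

```bash
python3 -m handwheel '[[0,0.0015,0,0,0],[0,0.0015,0,0,0],[0,0.001,0,0,0],[0,0,0,0,0],[0,0,0,0,0]]' >/dev/null; python3 chk.py 0.15; python3 -m handwheel '[[0,0,0.001,0,0],[0,0,0,0,0],[0,0,0,0,0]]' >/dev/null; python3 chk.py 0.15;  python3 -m handwheel '[[0,0,0.001,0,0],[0,0,0,0,0],[0,0,0,0,0]]' >/dev/null; python3 chk.py 0.15
```

```text
rel mm [-79.7  25.3 166.8] yaw err 0.0003 z axis [ 4.e-04 -3.e-04 -1.e+00] F [-1.   1.6 -0.9] open 0.0155 grip 30.0 t 15.7833
rel mm [-79.9  25.3 166.3] yaw err 0.0001 z axis [-2.e-04 -2.e-04 -1.e+00] F [-5.   3.2  4.4] open 0.0158 grip 30.0 t 16.0333
rel mm [-80.   25.3 166.2] yaw err 0.0003 z axis [-3.e-04 -5.e-04 -1.e+00] F [-8.3  2.6 11.5] open 0.0153 grip 30.0 t 16.2833
```

```bash
python3 -m handwheel '[[0,0.0005,-0.0015,0,0],[0,0.001,0,0,0],[0,0.001,0,0,0],[0,0,0,0,0],[0,0,0,0,0]]' >/dev/null; python3 chk.py 0.15; python3 -m handwheel '[[0,0,0.001,0,0],[0,0,0,0,0],[0,0,0,0,0]]' >/dev/null; python3 chk.py 0.15;  python3 -m handwheel '[[0,0,0.001,0,0],[0,0,0,0,0],[0,0,0,0,0]]' >/dev/null; python3 chk.py 0.15
```

```text
rel mm [-79.7  27.6 166.3] yaw err -0.0 z axis [ 4.e-04 -6.e-04 -1.e+00] F [-0.1  0.  -0. ] open 0.0154 grip 29.9 t 16.7
rel mm [-79.8  27.7 166.1] yaw err 0.0002 z axis [ 0.e+00 -7.e-04 -1.e+00] F [-4.5  1.2  6.2] open 0.0156 grip 29.9 t 16.95
rel mm [-79.9  27.7 166. ] yaw err 0.0003 z axis [-0.e+00 -7.e-04 -1.e+00] F [-7.8  2.1 13. ] open 0.0155 grip 29.9 t 17.2
```

```bash
python3 -m handwheel '[[0,0,-0.0015,0,0],[0,0,0,0,0],[0,0,0,0,0]]' >/dev/null; python3 chk.py 0.15; python3 -m handwheel '[[0,0,0,0,0.5],[0,0,0,0,0.5],[0,0,0,0,0.5],[0,0,0,0,0.5],[0,0,0,0,0.5],[0,0,0,0,0.5]]' >/dev/null; python3 chk.py 0.15
```

```text
rel mm [-79.9  27.9 166. ] yaw err 0.0002 z axis [-2.e-04 -2.e-04 -1.e+00] F [-2.4  0.5  5.1] open 0.0154 grip 29.9 t 17.45
rel mm [-79.8  28.  165.7] yaw err 0.0002 z axis [-1.e-04  1.e-04 -1.e+00] F [-0.2 -0.4 -0.1] open 0.0439 grip 0.0 t 17.95
```

Released. I'll rise straight up, then back away towards the robot and to the left so the cameras can see.

```bash
python3 -m handwheel '[[0,0,-0.005,0,0.5],[0,0,-0.012,0,0.5],[0,0,-0.015,0,0.5],[0,0,-0.015,0,0.5],[0,0,-0.015,0,0.5],[0,0,-0.015,0,0.5],[0,0,-0.015,0,0.5],[0,0,-0.01,0,0.5],[0,0,0,0,0.5]]'>/dev/null; python3 -m handwheel '[[0.01,0,0,0,0.5],[0.02,0,0,0,0.5],[0.02,0.01,0,0,0.5],[0.02,0.02,0,0,0.5],[0.015,0.03,0,0,0.5],[0,0.03,0,0,0.5],[0,0.03,0,0,0.5],[0,0.03,0,0,0.5],[0,0.03,0,0,0.5],[0,0.02,0,0,0.5],[0,0.02,0,0,0.5],[0,0,0,0,0.5]]'; python3 - <<'E'
from h import *
a=cv2.cvtColor(bot.capture("scene"),cv2.COLOR_RGB2BGR)
b=cv2.cvtColor(bot.capture("top"),cv2.COLOR_RGB2BGR)
cv2.imwrite("pics/top7.png",b)
cv2.imwrite("pics/c7.png",np.hstack([cv2.resize(a[150:350,130:330],(300,300),interpolation=cv2.INTER_CUBIC),cv2.resize(b[130:230,320:420],(500,500),interpolation=cv2.INTER_CUBIC)[:300]]) if 0 else cv2.resize(b[110:230,310:470],(800,600),interpolation=cv2.INTER_CUBIC))
# predicted pixels if seated at J: (x,y) with z=0 pitch0
for z in (60,66):
  for y in (28,):
    P=np.array([(-39,y+25,12),(-39,y-25,12),(-76-4,y,115)])
    P[:,2]+=z; p=proj("top",P/1000@Rz(J[2]).T+[J[0],J[1],0]); print(z,((p-[310,110]+.5)*5).round(0).tolist())
E
```

```text
time_s: 19.7
tool_pos: [0.4089, 0.0961, 0.2696]
tool_rot: [[-0.988, -0.155, -0.002], [-0.155, 0.988, 0.001], [0.002, 0.001, -1.0]]
force: [1.1, 0.5, 0.6]
opening: 0.044
grasp_force: 0.0
60 [[281.0, 365.0], [398.0, 347.0], [395.0, 420.0]]
66 [[283.0, 363.0], [401.0, 345.0], [397.0, 417.0]]
```

View pics/c7.png

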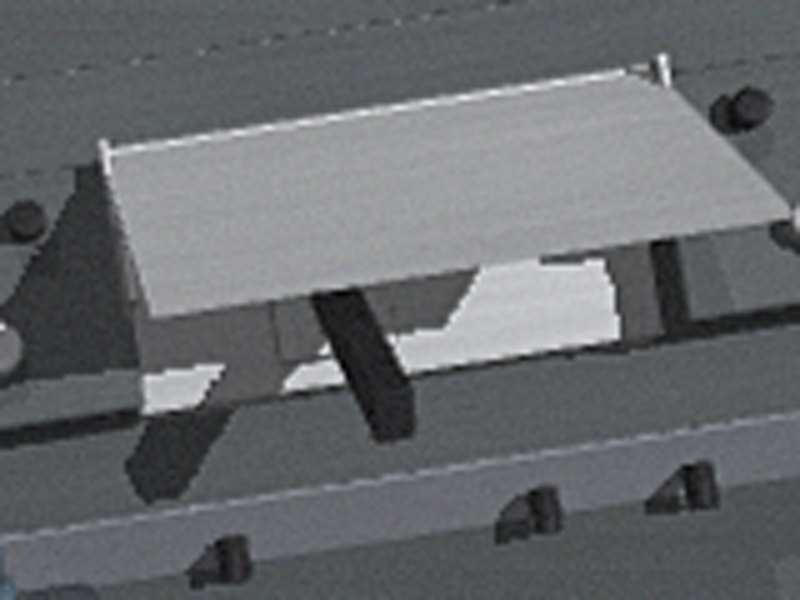

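The top view shows the handle upright. Its end is at (393,418) against (395,420) predicted for a seated sole, and the sole's rear-left corner is at (280,360) against (281,365). Riding on its 8 mm round keel it would have tipped over by about 60 px, so it is in the groove. I'll check that the bystanders are unchanged, then hand in.

```bash
python3 - <<'E'
from h import *
a=cv2.imread("pics/top0.png",0);b=cv2.imread("pics/top7.png",0)
d=lambda n,x0,y0,x1,y1:print(n,cv2.phaseCorrelate(a[y0:y1,x0:x1].astype(float),b[y0:y1,x0:x1].astype(float)), np.mean(cv2.absdiff(a,b)[y0:y1,x0:x1]).round(1))
d("can",180,110,235,165);d("wrench",250,245,330,305);d("lug",392,235,440,300);d("bush",442,230,480,260);d("orange",185,300,240,360)
print(bot.sign_off())
E
```

```text
can ((0.016809331543360173, 0.021444179040550182), 0.999238059759032) 2.5
wrench ((21.390664639766825, -17.7913752068916), 0.03445906794690881) 41.8
lug ((0.02018480127394895, 0.007963604792081469), 0.973879241441896) 2.9
bush ((0.05379090582066226, -0.055543658081553815), 1.0767186893750162) 3.4
orange ((-0.23561337475064903, 0.2634710394952755), 0.5705943341831216) 12.4
the job is handed in; nothing more can be done
None
```

The finder is standing upright in the groove, about 28 mm left of the bar's centre, and the job is handed in. Its level is inferred from force readings and the top view, because the visor hides the sole. The can, lug and bush are unmoved; the wrench couldn't be checked because the arm appeared to block the camera's view, but the tool stayed well above it.

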